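# Lean the bench tablet on its stand

### The job

Take the tablet (the largest of the slabs standing in the wooden desk sorter) and set it on the wooden tablet stand: lower edge on the seat behind the front lip, leaning back against the backrest, centred and square to the stand, with the screen facing out over the lip. Set it down without dropping it, let go, and leave the phone and the metal panel in the sorter.

Things in the scene. Friction and masses are not known exactly. Their poses are not given: they have to be found in the camera images.
- tablet: Black tablet 10 x 200 x 130 mm (x, y, z), 0.35 kg, upright on its long edge in one of the 3 grooves of a fixed wooden sorter (134 x 160 mm); ends 50 mm above the other two slabs. Grooves: 14 mm wide, floor 10 mm and wall tops 45 mm above the desk. Origin: middle of its underside. x out of the screen (at first away from the robot within 25 deg), y along its width, z up its height.
- stand: Fixed wooden stand, base 120 x 160 mm. Origin: under its centre, on the desk; x level, out over the lip (away from the robot within 25 deg), z up. Backrest and seat meet at right angles in the line x 20, z 26 mm. The backrest (y -63 to 63) leans back 20 deg: 80 mm up along (-sin20, 0, cos20). The seat runs 22 mm along (cos20, 0, sin20) to a lip 8 mm thick, 12 mm above it. Clear behind, higher up.
- phone: Flat black phone, 9 x 150 x 75 mm tall, standing on its long edge in another groove of the sorter (bystander). Origin: middle of its lower edge face; z up, x out of its screen.
- panel: Blank aluminium panel, 8 x 110 x 80 mm tall, standing on its long edge in the remaining groove of the sorter (bystander). Origin: middle of its lower edge face; z up, x across its thickness.

How it is judged:
By the outcome, as a careful person would: the job done as asked, in the order asked, and still so for the second after the job is handed in, with the robot touching nothing.
It also fails if it takes over 35 s, if anything falls off the work surface, if the arm or the gripper's body presses on something with over 40 N, if the wrist force passes 120 N, or if a joint passes its speed limit or range.

### The arm

A 6-joint arm with a two-finger parallel gripper is mounted at the origin on the work surface. World frame = base frame: x ahead of the robot, y to its left, z up, the work surface at z = 0. Lengths are in m, angles in rad, forces in N, time in s.
With the tool pointing down it reaches from about 0.225 to 0.875 m from the base axis. Payload 3.4 kg.
Tool frame: the origin (TCP) lies at the very end of the fingers, on their centre line; the grasp point (between the pads) lies 19 mm behind it; z points along the fingers, y is the direction in which the jaws open and shut (so a half turn about z gives the same grasp; the last joint's range is limited). The gripper opens to 85 mm and grips with 20 to 120 N. Pads are 22 mm wide; open, the fingers measure 114 mm over their backs; the gripper's body (76 mm by 85 mm) begins 54 mm behind the grasp point. The pads swing forward as they close: fully open they stand 13 mm farther back than shut.
Start: joints at [-1.359, 0.276, 1.505, -0, 1.361, -0.121], TCP at [0.188, -0.543, 0.231] pointing down, gripper open.
Joint ranges: [-2.89, 2.89], [-0.75, 2.08], [0.22, 2.7], [-1.18, 4.32], [0.11, 2.71], [-2.7, 2.7]. Speed limits (rad/s): [2.57, 2.57, 3.14, 3.14, 3.14, 3.14].

### API

Orientations are given as a unit quaternion [x, y, z, w].
In Python, from station import env gives the robot as it stands. The module is installed in compiled form; this text tells all that it offers.
- The arm moves only by the tool send_rows, never from a script. Its argument "commands" is one flat list of numbers, 4 for each row, row after row: the shift along the tool's x, y, z in mm, then the turn about the tool's z in units of 5 degrees (1.0 is 5 degrees). A call has exactly 8 rows; each row is the pose to reach, as a shift and turn from the pose measured when the call began, along the tool's axes at that moment; what a row does not reach only later rows make up. A row lasts 1/12 s, in which the tool goes at most 41.7 mm and 7.16 degrees, less where a joint would pass 70% of its speed; a pose out of reach is approached as far as the arm can. A call with a gripper value outside its range is refused whole. "claw" is the opening, from 0 (shut) to 1 (fully open), set as the call begins (left out, the last holds). The fingers move at their own pace and stop on an object; "force" is the grip in N (left out, the last holds). Time passes only in rows, so rows that repeat a pose let the fingers close, or fill a call up. It gives the time, the measured TCP pose, the force and the opening at its end, in the units of the state.
- env.sense(): the state, without advancing time (a new reading comes with each control period).
- env.get_image(name): name is "side" or "top"; returns a dict with "frame" (480x640x3 uint8, red, green, blue), "mtx" (3x3 intrinsics, pixels), "position" and "rotation" of the camera in the world. Camera axes: x right, y down, z forward; pixel columns grow to the right and rows downward; lengths in m; the calibration is good to about 2 mm. A picture is of the moment at which its call begins. There is no depth.
- env.sign_off(): hands the job in, once; it reports no verdict.
The state is a dict: "clock": time; "qpos": joint angles; "dq": joint speeds; "tau": joint torques, N m; "ee_pos": TCP position; "ee_rot": TCP orientation; "force": force on the tool from outside, world axes, zero at the start; "ft_torque": the same for the moment, N m; "opening": opening from 0.0 (shut) to 1.0 (fully open).
Only numpy, scipy, OpenCV 4.12 (cv2) and the standard library are available. Lean on these libraries where they do the work, as an engineer would, in place of code of your own. Each camera call takes 0.05 s, during which the arm holds its last target.

## Working session

There is one attempt and no reset: what is moved stays moved. The work goes in short steps, Python scripts to look and compute and a tool call to move; the robot and the scene stay as the last step left them, time stands still between calls to the robot, and variables do not carry over. Pictures are saved under pics/ and viewed, and the job is handed in when it is done.

Besides the shell and the picture viewer there is one more tool, called after "Emit:" as a command line: name --argument value ..., lists and objects as JSON in quotes. send_rows: Moves the arm, as the interface text tells. Its arguments: {"type":"object","properties":{"commands":{"type":"array"},"claw":{"type":"number"},"force":{"type":"number"}},"required":["commands"]}

```bash
mkdir -p pics; ls
python3 - <<'E'
from station import env
import cv2
s=env.sense()
for k,v in s.items(): print(k,v)
for n in ("side","top"):
    d=env.get_image(n)
    cv2.imwrite(f"pics/{n}0.png",d["frame"][:,:,::-1])
    print(n,d["mtx"],d["position"],d["rotation"])
E
```

```text
pics
clock 0.0
qpos [-1.35904686e+00  2.76620370e-01  1.50616749e+00  3.70987239e-05
  1.36072990e+00 -1.21040016e-01]
dq [-0.00075995  0.00038521  0.00104602  0.00049437  0.00083188 -0.00196683]
tau [ 2.72874495e-03 -4.16761601e+01 -2.45805717e+01  1.96732763e-07
  1.11033840e-02 -7.92314523e-06]
ee_pos [ 0.18771008 -0.54291273  0.23041158]
ee_rot [ 9.86188493e-01  1.65624062e-01 -2.55221254e-05 -9.62384879e-04]
force [ 0.14901644  0.24692787 -0.63879996]
ft_torque [-0.0324727   0.00514167 -0.05436813]
opening 1.000434122295012
side [[513.59570851   0.         307.1135322 ]
 [  0.         513.59570851 244.95878893]
 [  0.           0.           1.        ]] [0.15861925 0.45280765 0.72237919] [-0.31705124  0.88172491 -0.3291681   0.11699599]
top [[539.4718017    0.         328.76487765]
 [  0.         539.4718017  238.76670751]
 [  0.           0.           1.        ]] [ 0.37080745 -0.01971258  0.92693056] [-0.69611785  0.71248728 -0.06404277  0.06066584]
```

View pics/side0.png

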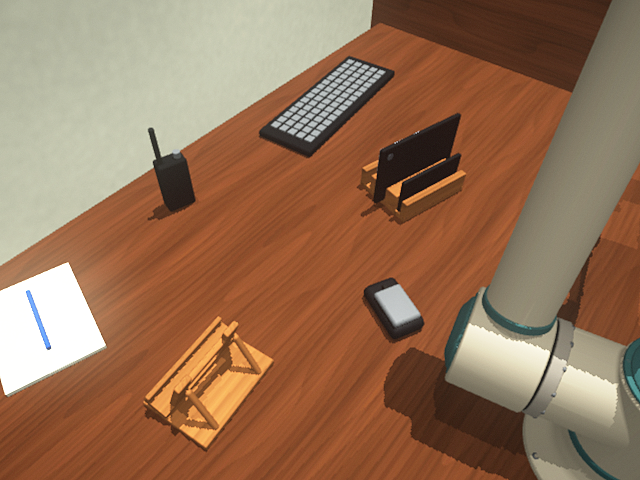

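View pics/top0.png

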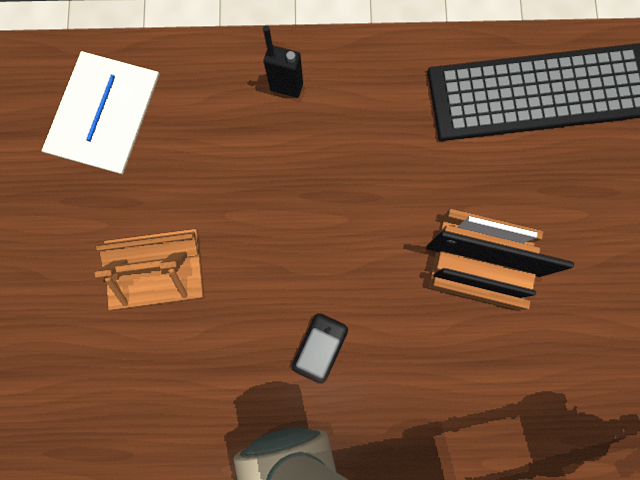

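The top view shows the tablet in the sorter's middle groove, with its top edge running from about (430,243) to (573,265). The white panel is beyond it and the phone is nearer. The stand is at about (150,268), with its lip away from the robot. I'll zoom in to get the corners.

Run:
```python
import cv2
t=cv2.imread("pics/top0.png"); s=cv2.imread("pics/side0.png")
def crop(im,x,y,w,h,k,n): cv2.imwrite(n,cv2.resize(im[y:y+h,x:x+w],None,fx=k,fy=k,interpolation=cv2.INTER_CUBIC))
crop(t,415,200,170,120,4.5,"pics/c1.png")   
crop(t,85,220,130,100,6,"pics/c2.png")
crop(s,350,100,130,130,4.5,"pics/c3.png")
crop(s,135,310,145,140,4.2,"pics/c4.png")
```

```text
(no output)
```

View pics/c1.png

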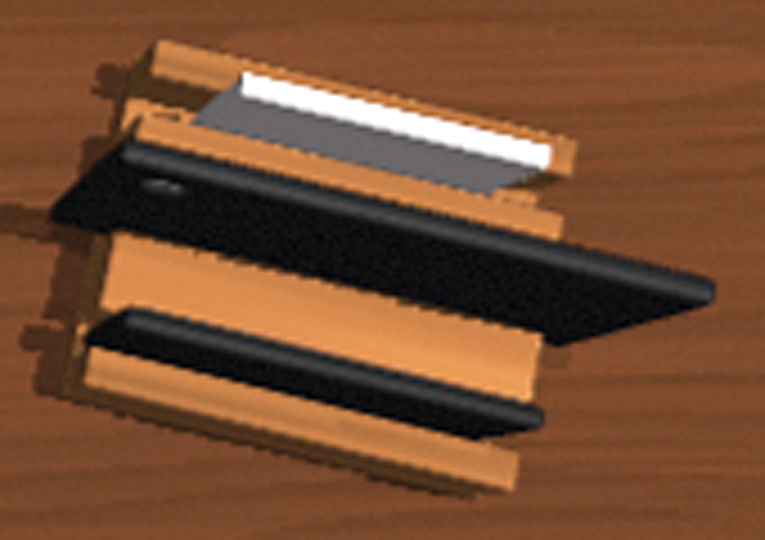

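View pics/c2.png

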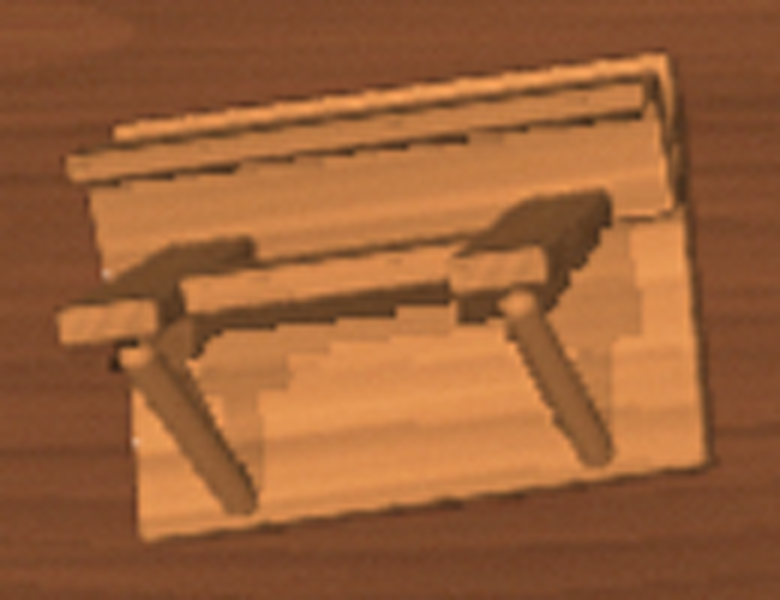

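View pics/c3.png

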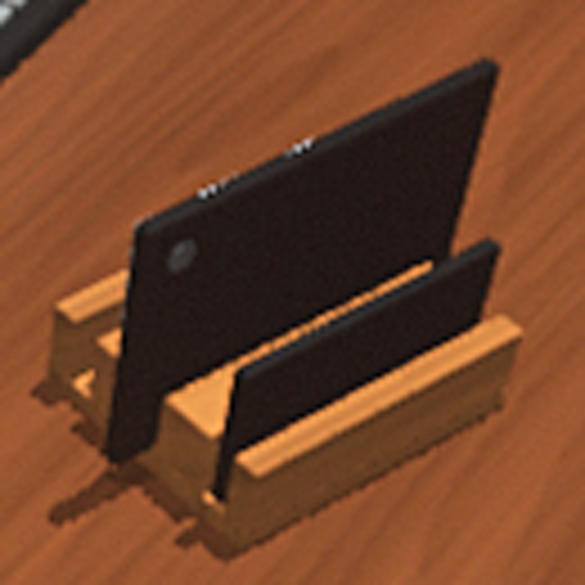

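View pics/c4.png

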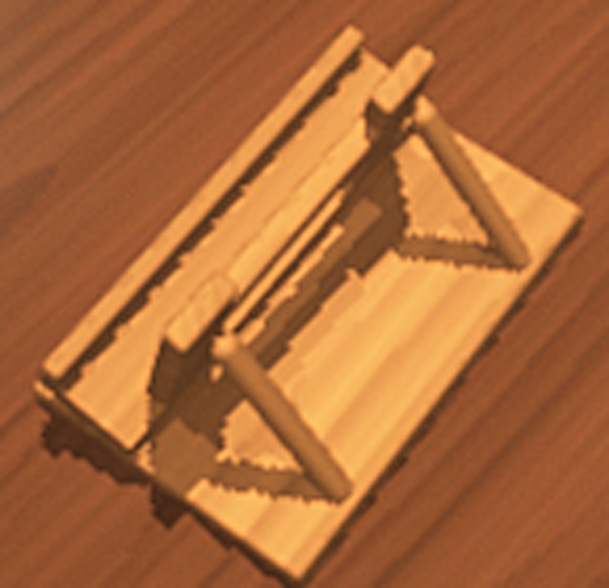

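```bash
cat > h.py <<'E'
import numpy as np, cv2
from scipy.spatial.transform import Rotation as R
from scipy.optimize import least_squares
cams={"side":(np.array([[513.5957,0,307.1135],[0,513.5957,244.9588],[0,0,1]]),np.array([.15861925,.45280765,.72237919]),[-0.31705124,0.88172491,-0.3291681,0.11699599]),
"top":(np.array([[539.4718,0,328.76488],[0,539.4718,238.7667],[0,0,1]]),np.array([.37080745,-.01971258,.92693056]),[-0.69611785,0.71248728,-0.06404277,0.06066584])}
def proj(c,P):
    K,p,q=cams[c]; X=R.from_quat(q).as_matrix().T@(np.asarray(P)-p).T; u=K@X; return (u[:2]/u[2]).T
def ray(c,uv,z):
    K,p,q=cams[c]; d=R.from_quat(q).as_matrix()@np.linalg.inv(K)@np.array([uv[0],uv[1],1]); return p+d*(z-p[2])/d[2]
def world(pose,L):
    x,y,w=pose[:3]; z=pose[3] if len(pose)>3 else 0
    return R.from_euler('z',w).apply(np.asarray(L,float)/1000)+[x,y,z]
E
python3 - <<'E'
from h import *
def fit(obs,x0):
    f=lambda p: np.concatenate([proj(c,world(p,[L]))[0]-uv for c,L,uv in obs])
    r=least_squares(f,x0,loss='soft_l1'); print(r.x,np.degrees(r.x[2]));
    for (c,L,uv),e in zip(obs,f(r.x).reshape(-1,2)): print(c,L,uv,e.round(1))
    return r.x
for c,uv,z in (("top",(443.9,231.6),.14),("top",(573.9,262.2),.14),("top",(203.7,297.5),0),("top",(108.8,310),0)): print(uv,ray(c,uv,z).round(4))
print("tablet")
T=[("top",(5,100,130),(443.9,231.6)),("top",(5,-100,130),(573.9,262.2)),("top",(-5,100,130),(441.7,236.2)),("top",(-5,-100,130),(572.8,267.3)),
("top",(-5,100,0),(426.6,247.8)),("top",(-5,-100,0),(539.4,276.7)),("side",(-5,100,130),(380,151.1)),("side",(-5,-100,130),(458.4,116.7))]
p=fit(T,[.4,-.25,-.2,.01]); print(p)
for q in T: pass
print("side proj tablet",[ (L,proj("side",world(p,[L]))[0].round(1)) for L in [(5,100,130),(5,100,0),(-5,100,0),(5,-100,130)]])
print("stand")
S=[("top",(-60,-80,0),(203.7,297.5)),("top",(-60,80,0),(108.8,310)),("top",(-7.36,63,101.2),(94.7,271.7)),("top",(-7.36,-63,101.2),(175.8,260.8))]
p=fit([(c,L,uv) for c,L,uv in S],[.36,.32,.1])
for L in [(-60,-80,0),(-60,80,0),(60,80,0),(60,-80,0),(-7.36,63,101.2),(-7.36,-63,101.2),(36.6,63,44.8),(36.6,-63,44.8),(36.6,80,44.8),(36.6,-80,44.8)]:
    print(L,proj("top",world(p,[L]))[0].round(1),proj("side",world(p,[L]))[0].round(1))
im={c:cv2.imread(f"pics/{c}0.png") for c in cams}
E
```

```text
(443.9, 231.6) [ 0.5181 -0.1965  0.14  ]
(573.9, 262.2) [ 0.4679 -0.3851  0.14  ]
(203.7, 297.5) [0.439  0.1902 0.    ]
(108.8, 310) [0.4216 0.3514 0.    ]
tablet
[ 0.49262561 -0.29195557 -0.27292955  0.00252782] -15.637711596927723
top (5, 100, 130) (443.9, 231.6) [-1.  -3.2]
top (5, -100, 130) (573.9, 262.2) [ 0.6 -1.2]
top (-5, 100, 130) (441.7, 236.2) [-0.2 -1.5]
top (-5, -100, 130) (572.8, 267.3) [0.5 0.2]
top (-5, 100, 0) (426.6, 247.8) [-0.7  0.6]
top (-5, -100, 0) (539.4, 276.7) [0.  0.1]
side (-5, 100, 130) (380, 151.1) [2.6 3.4]
side (-5, -100, 130) (458.4, 116.7) [3.1 0.2]
[ 0.49262561 -0.29195557 -0.27292955  0.00252782]
side proj tablet [((5, 100, 130), array([379. , 151.5])), ((5, 100, 0), array([372. , 203.2])), ((-5, 100, 0), array([375.2, 206.1])), ((5, -100, 130), array([457.7, 114.4]))]
stand
[0.48961563 0.27529313 0.10506803] 6.019954499977374
top (-60, -80, 0) (203.7, 297.5) [0.4 0.4]
top (-60, 80, 0) (108.8, 310) [ 1.6 -0. ]
top (-7.36, 63, 101.2) (94.7, 271.7) [-1.2 -0.4]
top (-7.36, -63, 101.2) (175.8, 260.8) [-0.4  0.1]
(-60, -80, 0) [204.1 297.9] [274.8 364.2]
(-60, 80, 0) [110.4 310. ] [206.8 452. ]
(60, 80, 0) [106.5 241.1] [144.1 405.8]
(60, -80, 0) [198.1 229.6] [215.2 327.3]
(-7.36, 63, 101.2) [ 93.5 271.3] [172.8 390.1]
(-7.36, -63, 101.2) [175.4 260.9] [234.5 320.5]
(36.6, 63, 44.8) [106.6 249. ] [157.4 391.6]
(36.6, -63, 44.8) [182.7 239.4] [215.8 327. ]
(36.6, 80, 44.8) [ 96.3 250.3] [148.6 401.3]
(36.6, -80, 44.8) [193.  238.1] [223.  319.1]
```

Run:
```python
from h import *
# joint fit: pose + lean + small per-camera pixel offsets with prior
def fit(obs,x0,lean,z0):
    def W(p,L):
        v=R.from_euler('y',p[3] if lean else 0).apply(np.asarray([L],float)); return world([p[0],p[1],p[2],z0],v)
    def f(p):
        o={"top":p[4:6],"side":p[6:8]}
        return np.concatenate([proj(c,W(p,L))[0]+o[c]-uv for c,L,uv in obs]+[p[4:8]/1.5,[p[3]/.05]])
    r=least_squares(f,list(x0)+[0]*5,loss='soft_l1'); print(r.x.round(4),np.degrees(r.x[2:4]).round(2)); print(f(r.x)[:2*len(obs)].reshape(-1,2).round(1).tolist()); return r.x,W
T=[("top",(5,100,130),(443.9,231.2)),("top",(5,-100,130),(573.9,262.0)),("top",(-5,100,130),(441.7,236.8)),("top",(-5,-100,130),(572.8,267.5)),
("top",(-5,100,0),(426.6,247.8)),("top",(-5,-100,0),(539.4,276.7)),("side",(-5,100,130),(380.5,151.1)),("side",(-5,-100,130),(459,116)),("side",(5,-100,130),(457.5,113)),("side",(5,100,0),(373.8,201.5))]
p,W=fit(T,[.48,-.29,-.27],True,.01); ptab=p
S=[("top",(-60,-80,0),(203.7,297.5)),("top",(-60,80,0),(108.8,310)),("top",(-7.36,63,101.2),(94.7,271.7)),("top",(-7.36,-63,101.2),(175.8,260.8)),
("side",(-60,-80,0),(273.8,361.5)),("side",(-60,80,0),(206.4,448.5)),("side",(60,80,0),(144.5,404)),("side",(-7.36,-63,101.2),(232.5,321))]
q,W2=fit(S,[.49,.275,.1],False,0)
im={c:cv2.imread(f"pics/{c}0.png") for c in cams}
box=[(x,y,z) for x in(-5,5) for y in(-100,100) for z in(0,130)]
E_=[(a,b) for a in range(8) for b in range(a) if bin(a^b).count('1')==1]
out={}
for c in cams:
    k=4; o=p[4:6] if c=="top" else p[6:8]
    big=cv2.resize(im[c],None,fx=k,fy=k,interpolation=cv2.INTER_CUBIC)
    def dr(W,p,a,b,col):
        A,B=[tuple(((proj(c,W(p,L))[0]+.5)*k).astype(int)) for L in(a,b)]; cv2.line(big,A,B,col,1)
    for a,b in E_: dr(W,p,box[a],box[b],(0,255,0))
    base=[(-60,-80,0),(-60,80,0),(60,80,0),(60,-80,0)]
    for i in range(4): dr(W2,q,base[i],base[(i+1)%4],(255,255,0))
    for a,b in [((-7.36,63,101.2),(-7.36,-63,101.2)),((20,63,26),(20,-63,26)),((36.6,63,44.8),(36.6,-63,44.8)),((44.1,63,47.5),(44.1,-63,47.5))]: dr(W2,q,a,b,(255,0,255))
    b1=big[200*k:320*k,415*k:585*k] if c=="top" else big[100*k:230*k,350*k:480*k]
    b2=big[220*k:320*k,85*k:215*k] if c=="top" else big[310*k:450*k,135*k:280*k]
    cv2.imwrite(f"pics/o1{c}.png",b1);cv2.imwrite(f"pics/o2{c}.png",b2)
    h=max(b1.shape[0],b2.shape[0]); z=lambda b:cv2.copyMakeBorder(b,0,h-b.shape[0],0,0,cv2.BORDER_CONSTANT)
    m=np.hstack([z(b1),z(b2)]); s=min(800/m.shape[1],600/m.shape[0]); cv2.imwrite(f"pics/o{c}.png",cv2.resize(m,None,fx=s,fy=s,interpolation=cv2.INTER_AREA))
```

```text
[ 0.4934 -0.2891 -0.268  -0.0169  0.5349  0.9545 -1.022   0.4389] [-15.35  -0.97]
[[-1.7, -1.6], [1.2, -0.1], [-0.9, -0.8], [1.2, 1.0], [-1.1, 0.8], [0.6, -0.1], [1.3, 1.9], [1.9, -1.0], [-0.4, -0.5], [-3.5, 0.1]]
[ 0.4917  0.2739  0.1098 -0.     -0.864   1.2008 -0.4052 -0.5683] [ 6.29 -0.  ]
[[0.6, 0.1], [1.8, 0.1], [-1.1, -0.4], [-0.3, -0.3], [0.1, 0.5], [0.0, 1.2], [-0.9, -0.0], [1.0, -2.6]]
```

View pics/otop.png

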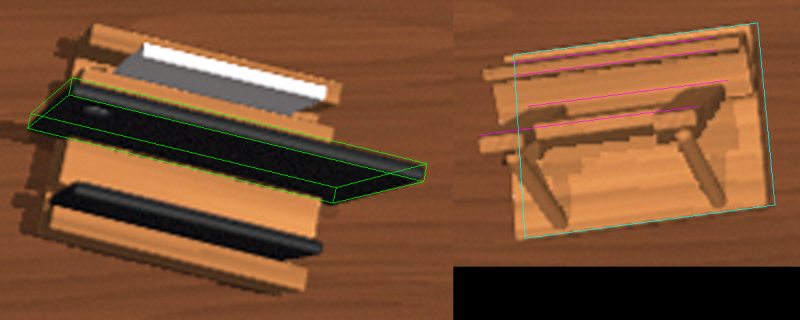

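View pics/oside.png

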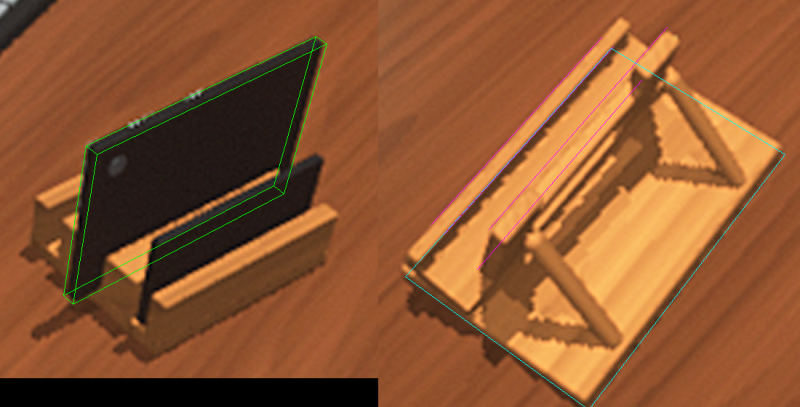

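```bash
cat > go.py <<'E'
import sys
from h import *
from station import env
def state():
    s=env.sense(); M=R.from_quat(s["ee_rot"]).as_matrix()
    return s,M
def to(P,yaw):
    s,M=state(); d=M.T@(np.array(P)-s["ee_pos"])*1000
    y=np.degrees(np.arctan2(M[1,0],M[0,0]))
    print("t",round(s["clock"],2),"pos",s["ee_pos"].round(4),"yaw",round(y,2),"tiltz",M[:,2].round(4),"F",s["force"].round(1),"open",round(s["opening"],3))
    print("shift mm",d.round(1),"turn units",round(((y-yaw+180)%360-180)/5,2))
if __name__=="__main__":
    a=list(map(float,sys.argv[1:])); to(a[:3],a[3])
E
python3 go.py .492 -.289 .215 74.7
```

```text
t 0.1 pos [ 0.1878 -0.543   0.2305] yaw 19.07 tiltz [-3.0e-04  1.6e-03 -1.0e+00] F [0.7 0.8 0.6] open 1.002
shift mm [ 370.5 -140.6   15.8] turn units -11.13
```

Emit:
send_rows --commands '[20,-8,1,-0.8,55,-21,3,-2,92,-35,4,-3.2,130,-49,6,-4.4,167,-63,8,-5.6,205,-77,9,-6.8,242,-91,10,-8,270,-102,12,-9]' --claw 1 --force 40

```text
clock: 0.77
ee_pos: [0.4115, -0.3559, 0.2185]
ee_rot: [0.846, 0.533, 0.001, -0.001]
force: [0.1, -1.2, 0.2]
opening: 1.001
```

```bash
python3 go.py .492 -.289 .215 74.7
```

```text
t 0.77 pos [ 0.4115 -0.3559  0.2185] yaw 64.41 tiltz [ 3.0e-04  2.7e-03 -1.0e+00] F [ 0.1 -1.2  0.2] open 1.001
shift mm [95.1 43.7  3.7] turn units -2.06
```

Emit:
send_rows --commands '[25,11,1,-0.6,50,23,2,-1.2,75,34,3,-1.7,90,41,4,-2.06,95,43.7,4,-2.06,95,43.7,4,-2.06,95,43.7,4,-2.06,95,43.7,4,-2.06]'

```text
clock: 1.43
ee_pos: [0.491, -0.2899, 0.2146]
ee_rot: [0.795, 0.606, 0.0, -0.001]
force: [1.4, -0.0, 0.0]
opening: 0.997
```

```bash
python3 go.py .492 -.289 .112 74.7
python3 - <<'E'
from station import env
import cv2,numpy as np
for n,(x,y,w,h) in (("top",(400,180,200,150)),("side",(340,60,160,160))):
    f=env.get_image(n)["frame"][y:y+h,x:x+w,::-1]
    cv2.imwrite(f"pics/{n}1.png",cv2.resize(f,None,fx=3.5,fy=3.5,interpolation=cv2.INTER_CUBIC))
E
```

```text
t 1.43 pos [ 0.491  -0.2899  0.2146] yaw 74.64 tiltz [-6.0e-04  2.3e-03 -1.0e+00] F [ 1.4 -0.   0. ] open 0.997
shift mm [  0.9   0.8 102.6] turn units -0.01
```

View pics/side1.png

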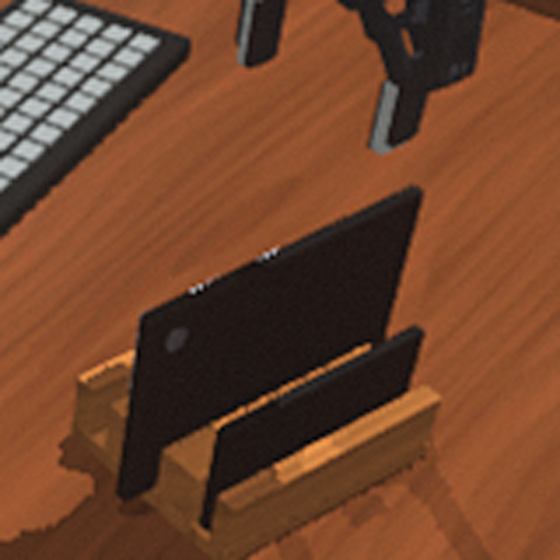

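View pics/top1.png

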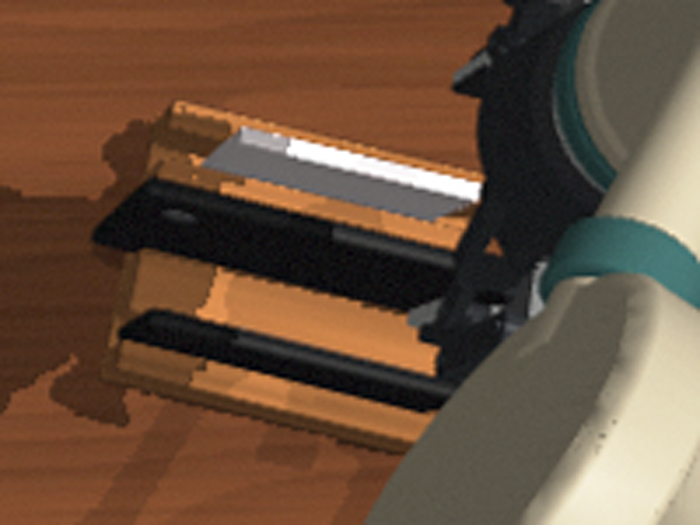

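The open fingers straddle the tablet, with the near pad at about (521,270) and the far pad at about (534,201) in the top view. Next I lower.

Emit:
send_rows --commands '[0.3,0.3,15,0,0.9,0.8,35,0,0.9,0.8,55,0,0.9,0.8,75,0,0.9,0.8,92,0,0.9,0.8,102,0,0.9,0.8,102,0,0.9,0.8,102,0]'

```text
clock: 2.2
ee_pos: [0.4917, -0.2896, 0.1128]
ee_rot: [0.796, 0.606, 0.001, -0.001]
force: [0.0, -0.1, -0.3]
opening: 0.998
```

```bash
python3 go.py .492 -.289 .112 74.7
python3 - <<'E'
from station import env
import cv2,numpy as np
for n,(x,y,w,h) in (("top",(400,180,200,150)),("side",(340,60,160,160))):
    f=env.get_image(n)["frame"][y:y+h,x:x+w,::-1]
    cv2.imwrite(f"pics/{n}2.png",cv2.resize(f,None,fx=3.5,fy=3.5,interpolation=cv2.INTER_CUBIC))
E
```

```text
t 2.2 pos [ 0.4917 -0.2896  0.1128] yaw 74.56 tiltz [-5.0e-04  2.6e-03 -1.0e+00] F [ 0.  -0.1 -0.3] open 0.998
shift mm [0.6 0.1 0.8] turn units -0.03
```

View pics/side2.png

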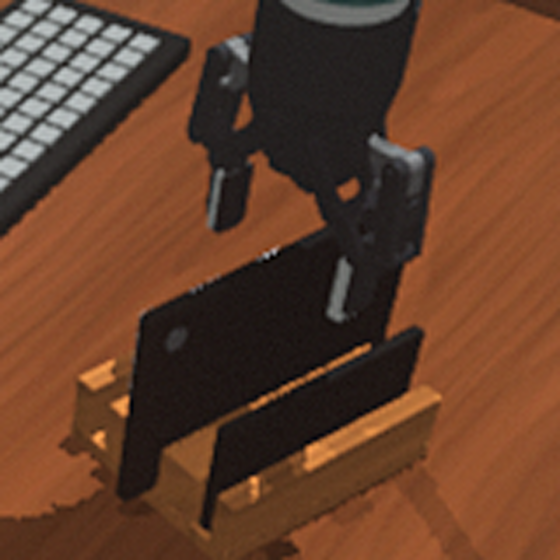

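The fingers straddle the tablet near the middle of its top edge, so I close.

Emit:
send_rows --commands '[0,0,0,0,0,0,0,0,0,0,0,0,0,0,0,0,0,0,0,0,0,0,0,0,0,0,0,0,0,0,0,0]' --claw 0 --force 40

```text
clock: 2.97
ee_pos: [0.4927, -0.2899, 0.1141]
ee_rot: [0.796, 0.606, 0.001, 0.0]
force: [-0.7, 0.8, 0.7]
opening: 0.101
```

```bash
python3 go.py .492 -.289 .25 74.7
python3 - <<'E'
from station import env
import cv2,numpy as np
for n,(x,y,w,h) in (("top",(400,180,200,150)),("side",(340,60,160,160))):
    f=env.get_image(n)["frame"][y:y+h,x:x+w,::-1]
    cv2.imwrite(f"pics/{n}3.png",cv2.resize(f,None,fx=3.5,fy=3.5,interpolation=cv2.INTER_CUBIC))
E
```

```text
t 2.97 pos [ 0.4927 -0.2899  0.1141] yaw 74.59 tiltz [ 1.9e-03  9.0e-04 -1.0e+00] F [-0.7  0.8  0.7] open 0.101
shift mm [   0.9   -0.7 -135.9] turn units -0.02
```

View pics/side3.png

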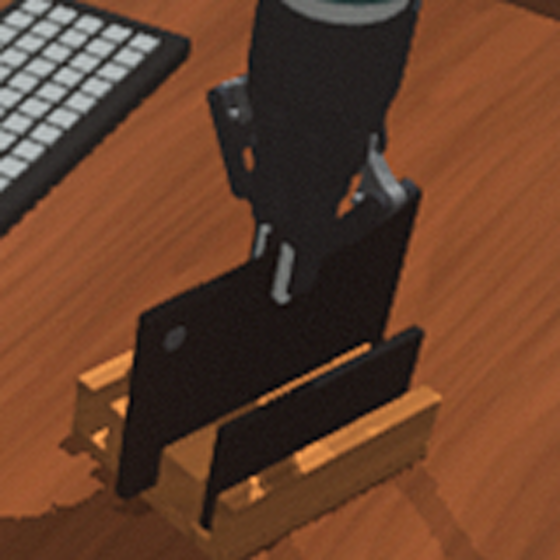

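Gripped: the opening reads 0.101, which fits 10 mm. Now I lift straight up.

Emit:
send_rows --commands '[0,0,-6,0,0,0,-18,0,0,0,-36,0,0,0,-58,0,0,0,-82,0,0,0,-106,0,0,0,-125,0,0,0,-136,0]'

```text
clock: 3.73
ee_pos: [0.4928, -0.2904, 0.2521]
ee_rot: [0.796, 0.606, 0.001, 0.001]
force: [0.4, -0.0, -4.5]
opening: 0.105
```

```bash
python3 go.py .517 .277 .245 96.2;  python3 - <<'E'
from station import env
import cv2,numpy as np
for n,(x,y,w,h) in (("side",(340,30,160,190)),):
    f=env.get_image(n)["frame"][y:y+h,x:x+w,::-1]
    cv2.imwrite(f"pics/{n}4.png",cv2.resize(f,None,fx=3,fy=3,interpolation=cv2.INTER_CUBIC))
E
```

```text
t 3.73 pos [ 0.4928 -0.2904  0.2521] yaw 74.58 tiltz [ 3.6e-03 -4.0e-04 -1.0e+00] F [ 0.4 -0.  -4.5] open 0.105
shift mm [ 553.4 -127.6    7. ] turn units -4.32
```

View pics/side4.png

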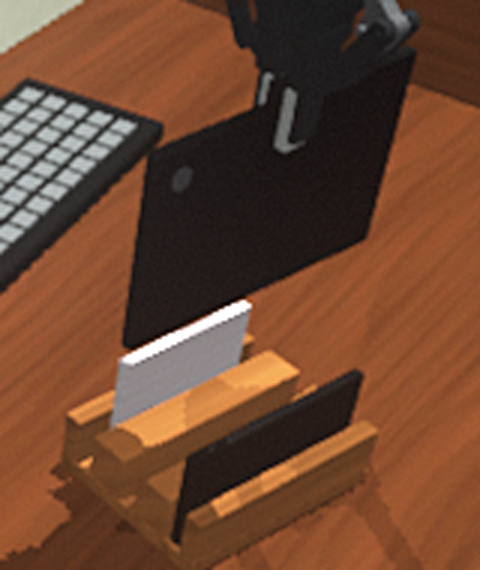

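The tablet is clear, hangs level, and shows about 4 N of weight. The phone and panel stayed in place. I carry it to the stand.

Emit:
send_rows --commands '[12,-3,0,-0.1,38,-9,1,-0.3,74,-17,2,-0.6,114,-26,2,-0.9,154,-36,2,-1.2,194,-45,3,-1.5,234,-54,3,-1.8,274,-63,3,-2.1]'

```text
clock: 4.45
ee_pos: [0.5036, -0.0071, 0.2484]
ee_rot: [0.736, 0.677, 0.001, 0.001]
force: [0.9, 0.4, -5.0]
opening: 0.108
```

```bash
python3 go.py .517 .277 .245 96.2
```

```text
t 4.45 pos [ 0.5036 -0.0071  0.2484] yaw 85.17 tiltz [ 0.0023 -0.001  -1.    ] F [ 0.9  0.4 -5. ] open 0.108
shift mm [284.2 -10.6   3.2] turn units -2.21
```

Emit:
send_rows --commands '[38,-2,0,-0.3,76,-3,1,-0.6,114,-4,1,-0.9,152,-6,2,-1.2,190,-7,2,-1.5,228,-9,2,-1.8,260,-10,3,-2.1,280,-10.5,3,-2.2]'

```text
clock: 5.12
ee_pos: [0.5145, 0.2768, 0.243]
ee_rot: [0.667, 0.745, -0.0, -0.001]
force: [-0.3, 0.3, -4.5]
opening: 0.11
```

Emit:
send_rows --commands '[0,0,0,0,0,0,0,0,0,0,0,0,0,0,0,0,0,0,0,0,0,0,0,0,0,0,0,0,0,0,0,0]'

```text
clock: 5.78
ee_pos: [0.5147, 0.2762, 0.2433]
ee_rot: [0.667, 0.745, -0.0, -0.001]
force: [-0.7, 0.1, -4.2]
opening: 0.109
```

```bash
python3 go.py .517 .277 .245 96.2;  python3 - <<'E'
from station import env
import cv2,numpy as np
for n,(x,y,w,h) in (("side",(80,180,240,260)),("top",(40,170,240,160))):
    f=env.get_image(n)["frame"][:,:,::-1]
    cv2.imwrite(f"pics/{n}5raw.png",f)
    k=2.3 if n=="side" else 3.3
    cv2.imwrite(f"pics/{n}5.png",cv2.resize(f[y:y+h,x:x+w],None,fx=k,fy=k,interpolation=cv2.INTER_CUBIC))
E
```

```text
t 5.78 pos [0.5147 0.2762 0.2433] yaw 96.34 tiltz [-1.5e-03  4.0e-04 -1.0e+00] F [-0.7  0.1 -4.2] open 0.109
shift mm [ 0.5  2.4 -1.7] turn units 0.03
```

View pics/side5.png

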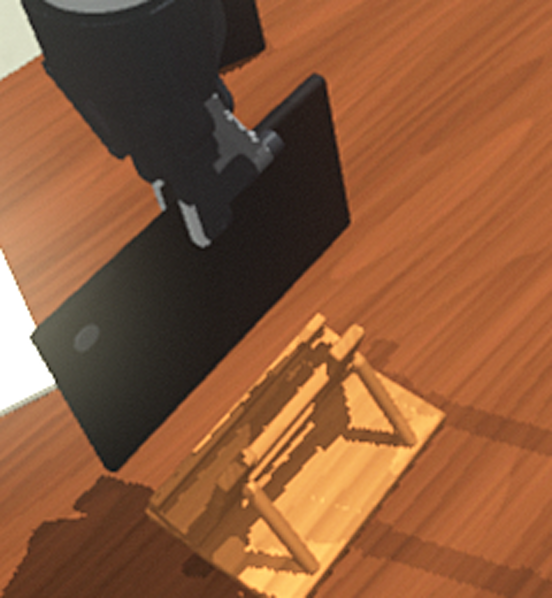

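View pics/top5.png

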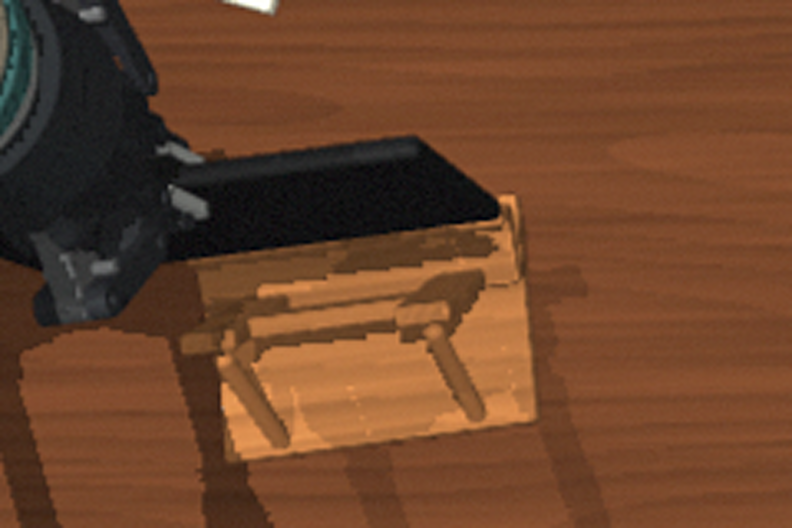

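Run:
```python
from h import *
pred=lambda dx,dy,yaw,roll,L: R.from_euler('zx',[yaw,roll]).apply(np.array(L,float)/1000)+np.array([.5147+dx,.2762+dy,.139])
obs=[("side",(-5,-100,130),(220,213.5)),("side",(-5,-100,0),(232.2,276.5)),("side",(-5,100,130),(94.8,325.7)),("side",(-5,100,0),(128.7,384.3)),("top",(5,-100,130),(166.7,211.5)),("top",(-5,-100,0),(191.5,235))]
f0=lambda p:np.concatenate([proj(c,pred(*p,L)[None])[0]-uv for c,L,uv in obs])
print("nominal resid",f0([0,0,np.radians(6.34),0]).reshape(-1,2).round(1).tolist())
r=least_squares(f0,[0,0,.11,0],loss='soft_l1');print(r.x,np.degrees(r.x[2:]),r.fun.reshape(-1,2).round(1).tolist())
```

```text
nominal resid [[2.2, -0.0], [1.2, 1.0], [2.2, 5.2], [1.3, 3.4], [0.0, -2.6], [1.4, 0.6]]
[ 0.00304686 -0.00013123  0.09375533  0.00249142] [5.37178499 0.14274763] [[1.8, -0.6], [0.7, 0.5], [-0.4, 2.4], [-1.3, 1.0], [0.7, -3.6], [1.7, -0.3]]
```

Emit:
send_rows --commands '[0,1,12,0,0.2,2,25,0,0.5,3,40,0,0.5,4,55,0,0.5,4,68,0,0.5,4,76,0,0.5,4,80,0,0.5,4,80,0]'

```text
clock: 6.55
ee_pos: [0.518, 0.2773, 0.1624]
ee_rot: [0.667, 0.745, -0.001, -0.001]
force: [-0.4, 0.2, -3.9]
opening: 0.108
```

```bash
python3 go.py .5188 .277 .136 96.2;  python3 - <<'E'
from station import env
import cv2,numpy as np
for n,(x,y,w,h) in (("side",(100,240,200,210)),("top",(60,190,180,140))):
    f=env.get_image(n)["frame"][:,:,::-1]
    cv2.imwrite(f"pics/{n}6raw.png",f)
    k=2.8 if n=="side" else 4.2
    cv2.imwrite(f"pics/{n}6.png",cv2.resize(f[y:y+h,x:x+w],None,fx=k,fy=k,interpolation=cv2.INTER_CUBIC))
E
```

```text
t 6.55 pos [0.518  0.2773 0.1624] yaw 96.36 tiltz [-3.2e-03 -1.0e-04 -1.0e+00] F [-0.4  0.2 -3.9] open 0.108
shift mm [-0.4  0.9 26.4] turn units 0.03
```

View pics/side6.png

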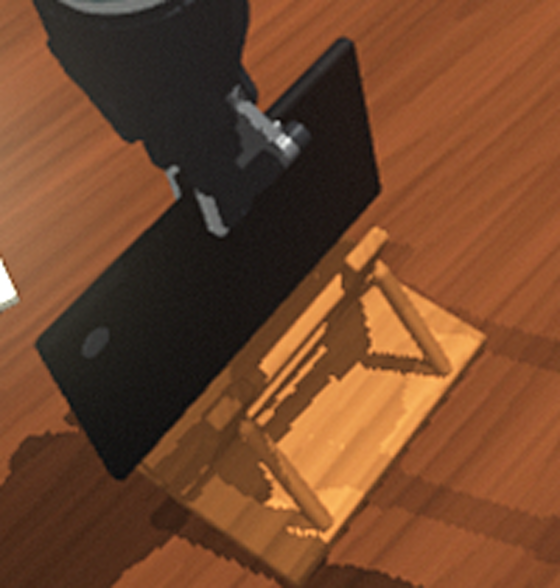

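View pics/top6.png

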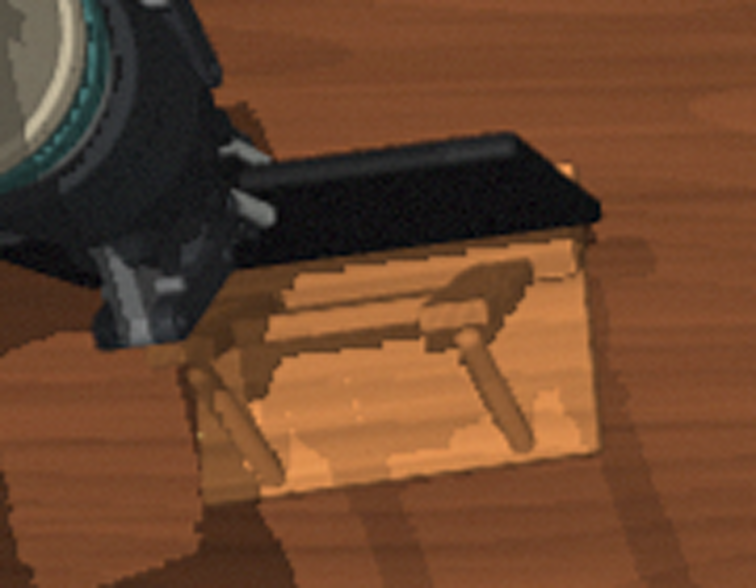

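Run:
```python
from h import *
def loc(p,P): return (R.from_euler('z',-p[2]).apply(P-np.array([p[0],p[1],0]))*1000).round(1)
pt=[.4896,.2753,.105]
for uv in ((202.9,241.3),(60+245/4.2,190+270/4.2)): print("top",loc(pt,ray("top",uv,.058)))
for uv in ((60+515/4.2,190+135/4.2),): print("top front-top",loc(pt,ray("top",uv,.188)))
# side-only stand fit
S=[((-60,-80,0),(273.8,361.5)),((-60,80,0),(206.4,448.5)),((60,80,0),(144.5,403.5)),((-7.36,-63,101.2),(232.5,321)),((-7.36,63,101.2),(174.3,393.5))]
f=lambda p:np.concatenate([proj("side",world(p,[L]))[0]-uv for L,uv in S])
r=least_squares(f,[.49,.275,.1],loss='soft_l1');ps=r.x;print(ps,r.fun.reshape(-1,2).round(1).tolist())
for n,uv,z in (("backbotL",(100+122/2.8,240+478/2.8),.058),("backbotR",(100+380/2.8,240+190/2.8),.058),("backtopR",(100+350/2.8,240+43/2.8),.188),("backtopL",(100+38/2.8,240+347/2.8),.188)): print(n,loc(ps,ray("side",uv,z)))
```

```text
top [ 26.5 -98.7  58. ]
top [22.7 39.5 58. ]
top front-top [  31.  -100.2  188. ]
[0.49244484 0.27361567 0.11606695] [[0.2, 0.3], [0.7, 1.2], [-0.6, 1.0], [1.0, -2.6], [-1.6, -5.4]]
backbotL [24.4 97.5 58. ]
backbotR [ 22.8 -99.4  58. ]
backtopR [ 22.2 -96.8 188. ]
backtopL [ 27.3  99.2 188. ]
```

Emit:
send_rows --commands '[0,0,5,0,0,0,10,0,0,0,14,0,0,0,18,0,0,0,21,0,0,0,24,0,0,0,25,0,0,0,25,0]'

```text
clock: 7.32
ee_pos: [0.5187, 0.2776, 0.1383]
ee_rot: [0.667, 0.745, -0.0, -0.001]
force: [0.3, 1.0, -4.3]
opening: 0.108
```

```bash
python3 go.py .5188 .277 .134 96.2
```

```text
t 7.32 pos [0.5187 0.2776 0.1383] yaw 96.36 tiltz [-1.3e-03  6.0e-04 -1.0e+00] F [ 0.3  1.  -4.3] open 0.108
shift mm [-0.6  0.1  4.3] turn units 0.03
```

Emit:
send_rows --commands '[0,0,0.5,0,0,0,1,0,0,0,1.5,0,0,0,2,0,0,0,2.5,0,0,0,3,0,0,0,3,0,0,0,3,0]'

```text
clock: 7.98
ee_pos: [0.5186, 0.2776, 0.1353]
ee_rot: [0.667, 0.745, -0.0, -0.001]
force: [-0.3, 0.2, -4.2]
opening: 0.109
```

```bash
python3 go.py .5188 .277 .134 96.2
```

```text
t 7.98 pos [0.5186 0.2776 0.1353] yaw 96.36 tiltz [-1.3e-03  6.0e-04 -1.0e+00] F [-0.3  0.2 -4.2] open 0.109
shift mm [-0.6  0.1  1.3] turn units 0.03
```

Emit:
send_rows --commands '[0,0,0.4,0,0,0,0.8,0,0,0,1.2,0,0,0,1.6,0,0,0,2,0,0,0,2,0,0,0,2,0,0,0,2,0]'

```text
clock: 8.65
ee_pos: [0.519, 0.2778, 0.1348]
ee_rot: [0.667, 0.745, 0.001, -0.0]
force: [-2.2, -0.7, 5.6]
opening: 0.112
```

```bash
python3 go.py .5188 .277 .134 96.2
```

```text
t 8.65 pos [0.519  0.2778 0.1348] yaw 96.36 tiltz [ 3.0e-04  1.3e-03 -1.0e+00] F [-2.2 -0.7  5.6] open 0.112
shift mm [-0.8 -0.3  0.8] turn units 0.03
```

The seat has taken the load: Fz rose by about 10 N, Fx is slightly backward, and the bottom of the tablet is at about 31 mm as predicted. I open the jaws a little so the tablet can tip back against the rear finger, then lower it onto the backrest under that finger.

Emit:
send_rows --commands '[0,0,0,0,0,0,0,0,0,0,0,0,0,0,0,0,0,0,0,0,0,0,0,0,0,0,0,0,0,0,0,0]' --claw 0.2

```text
clock: 9.32
ee_pos: [0.519, 0.2778, 0.1347]
ee_rot: [0.667, 0.745, 0.001, -0.0]
force: [-0.1, -0.2, 0.4]
opening: 0.198
```

```bash
python3 go.py .5188 .277 .134 96.2;  python3 - <<'E'
from station import env
import cv2,numpy as np
for n,(x,y,w,h) in (("side",(100,240,200,210)),("top",(60,190,180,140))):
    f=env.get_image(n)["frame"][:,:,::-1]
    cv2.imwrite(f"pics/{n}7raw.png",f)
    k=2.8 if n=="side" else 4.2
    cv2.imwrite(f"pics/{n}7.png",cv2.resize(f[y:y+h,x:x+w],None,fx=k,fy=k,interpolation=cv2.INTER_CUBIC))
E
```

```text
t 9.32 pos [0.519  0.2778 0.1347] yaw 96.36 tiltz [ 1.0e-04  1.3e-03 -1.0e+00] F [-0.1 -0.2  0.4] open 0.198
shift mm [-0.8 -0.3  0.7] turn units 0.03
```

View pics/side7.png

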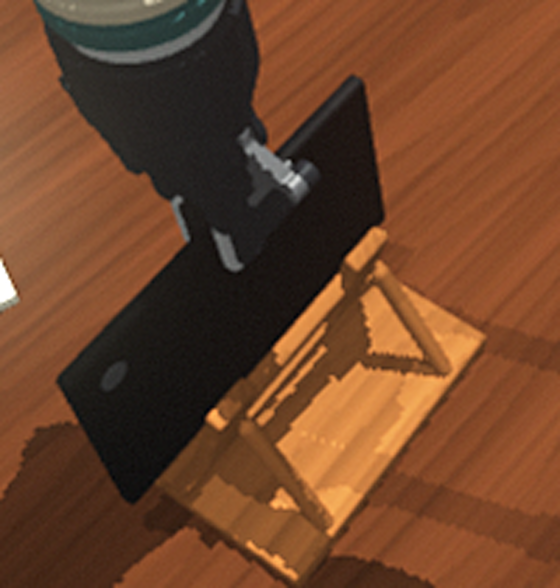

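The tablet is standing in the seat and leaning slightly on the rear finger. Next I back off slowly.

Emit:
send_rows --commands '[0,0,0,0,0,-1,0,0,0,-3,0,0,0,-5,0,0,0,-8,0,0,0,-11,0,0,0,-14,0,0,0,-16,0,0]' --claw 0.3

```text
clock: 10.08
ee_pos: [0.5023, 0.2759, 0.1347]
ee_rot: [0.667, 0.745, 0.0, -0.001]
force: [-0.4, -0.4, 0.6]
opening: 0.297
```

```bash
python3 go.py .4755 .2722 .136 96.2;  python3 - <<'E'
from station import env
import cv2,numpy as np
for n,(x,y,w,h) in (("side",(100,240,200,210)),):
    f=env.get_image(n)["frame"][:,:,::-1]
    k=2.8 if n=="side" else 4.2
    cv2.imwrite(f"pics/{n}8.png",cv2.resize(f[y:y+h,x:x+w],None,fx=k,fy=k,interpolation=cv2.INTER_CUBIC))
E
```

```text
t 10.08 pos [0.5023 0.2759 0.1347] yaw 96.37 tiltz [-4.0e-04  1.1e-03 -1.0e+00] F [-0.4 -0.4  0.6] open 0.297
shift mm [ -0.7 -27.1  -1.3] turn units 0.03
```

View pics/side8.png

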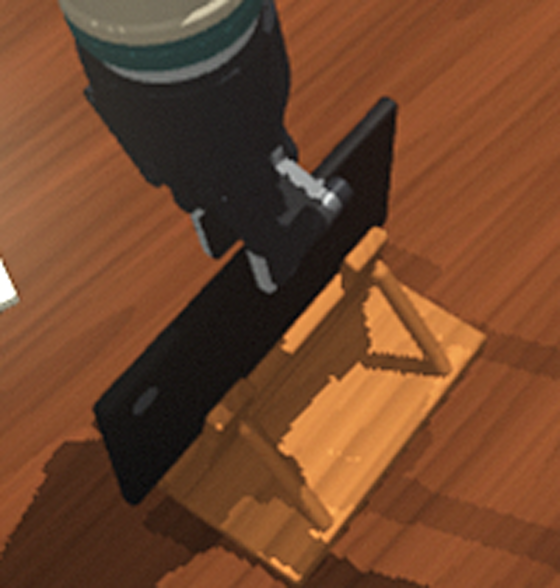

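It leans in step with the rear finger, so I continue.

Emit:
send_rows --commands '[0,-2,0,0,0,-4,0,0,0,-6,0,0,0,-8,0,0,0,-10,0,0,0,-12,0,0,0,-14,0,0,0,-15,0,0]'

```text
clock: 10.8
ee_pos: [0.4867, 0.2742, 0.1347]
ee_rot: [0.667, 0.745, -0.0, -0.001]
force: [-0.6, 0.2, -0.1]
opening: 0.3
```

Emit:
send_rows --commands '[0,-1,0,0,0,-3,0,0,0,-5,0,0,0,-7,0,0,0,-9,0,0,0,-11,-1,0,0,-12,-1,0,0,-12,-1,0]'

```text
clock: 11.47
ee_pos: [0.4748, 0.2729, 0.136]
ee_rot: [0.667, 0.745, 0.0, -0.001]
force: [-0.0, -0.7, -0.7]
opening: 0.3
```

```bash
python3 go.py .4755 .2722 .136 96.2;  python3 - <<'E'
from station import env
import cv2,numpy as np
for n,(x,y,w,h) in (("side",(100,240,200,210)),("top",(60,190,180,140))):
    f=env.get_image(n)["frame"][:,:,::-1]
    k=2.8 if n=="side" else 4.2
    cv2.imwrite(f"pics/{n}9.png",cv2.resize(f[y:y+h,x:x+w],None,fx=k,fy=k,interpolation=cv2.INTER_CUBIC))
E
```

```text
t 11.47 pos [0.4748 0.2729 0.136 ] yaw 96.38 tiltz [-4.0e-04  1.2e-03 -1.0e+00] F [-0.  -0.7 -0.7] open 0.3
shift mm [-0.8  0.6 -0. ] turn units 0.04
```

View pics/side9.png

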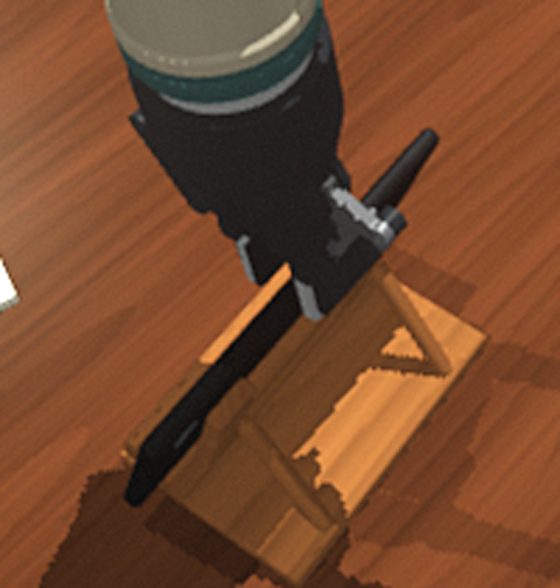

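View pics/top9.png

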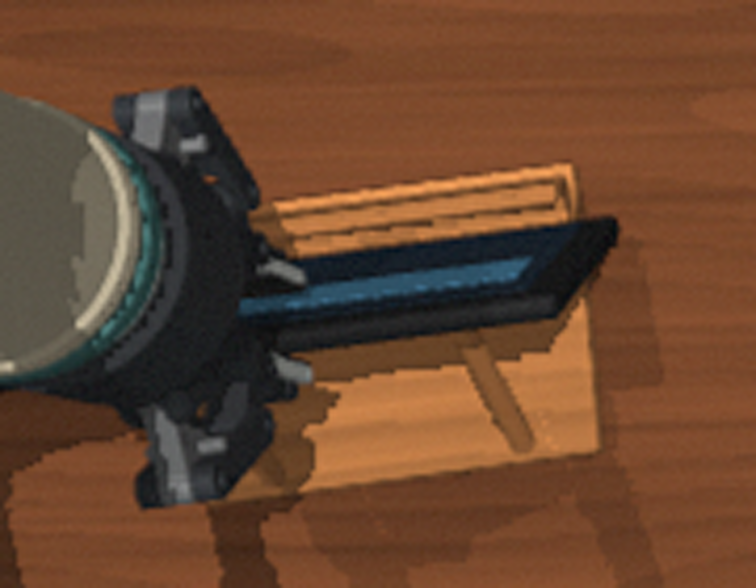

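The rear pad shows a gap behind the tablet's top edge, and the blue screen faces out over the lip. I raise straight up.

Emit:
send_rows --commands '[0,0,-2,0,0,0,-6,0,0,0,-12,0,0,0,-20,0,0,0,-30,0,0,0,-45,0,0,0,-65,0,0,0,-85,0]'

```text
clock: 12.23
ee_pos: [0.475, 0.2728, 0.2225]
ee_rot: [0.667, 0.745, 0.0, -0.001]
force: [-0.1, -0.1, -0.2]
opening: 0.302
```

Emit:
send_rows --commands '[-20,0,-10,0,-55,0,-20,0,-90,0,-30,0,-130,0,-30,0,-165,0,-30,0,-200,0,-30,0,-230,0,-30,0,-240,0,-30,0]'

```text
clock: 12.9
ee_pos: [0.5022, 0.0304, 0.2534]
ee_rot: [0.668, 0.744, 0.0, 0.001]
force: [-0.4, -0.8, 0.4]
opening: 0.296
```

```bash
python3 go.py .4755 .2722 .136 96.2;  python3 - <<'E'
from station import env
import cv2,numpy as np
for n,(x,y,w,h) in (("side",(100,250,200,210)),("top",(60,190,180,140))):
    f=env.get_image(n)["frame"][:,:,::-1]
    cv2.imwrite(f"pics/{n}10raw.png",f)
    k=2.8 if n=="side" else 4.2
    cv2.imwrite(f"pics/{n}10.png",cv2.resize(f[y:y+h,x:x+w],None,fx=k,fy=k,interpolation=cv2.INTER_CUBIC))
E
```

```text
t 12.9 pos [0.5022 0.0304 0.2534] yaw 96.18 tiltz [ 0.0017 -0.0012 -1.    ] F [-0.4 -0.8  0.4] open 0.296
shift mm [243.5  -0.7 117. ] turn units -0.0
```

View pics/side10.png

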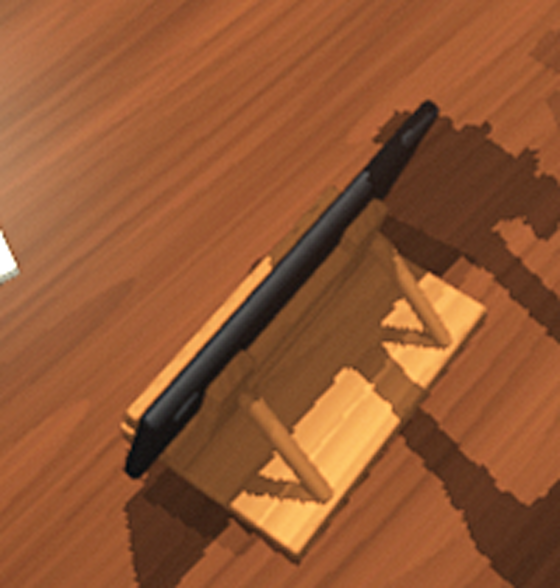

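View pics/top10.png

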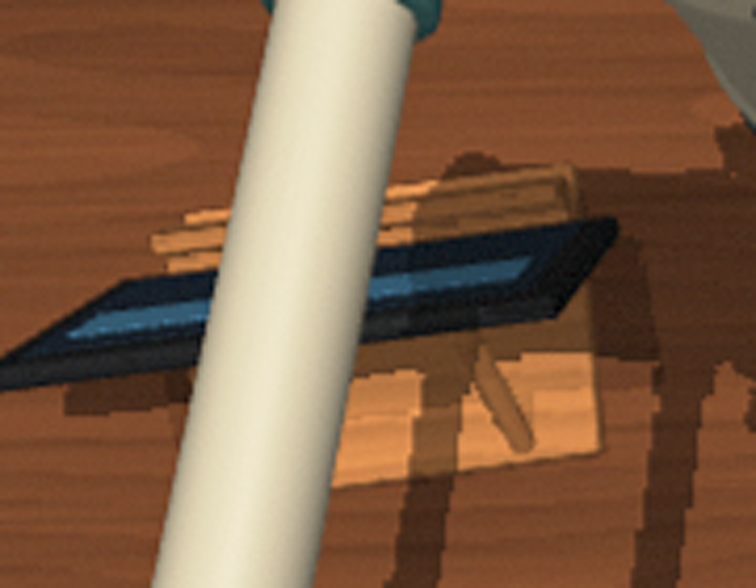

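Run:
```python
from h import *
def W(p,L,st):
    # p: s along seat offset(mm), dy(mm), relyaw, tilt
    dx,dy,yaw,t=p
    v=np.array(L,float)+[5,0,0]   # origin at back-bottom edge
    v=R.from_euler('y',-t).apply(v); v=R.from_euler('z',yaw).apply(v)+[20+dx,dy,26+max(dx,0)*np.tan(np.radians(20))]
    return world(st,[v])[0]
T=[((5,-100,0),(206.9,242.4)),((5,-100,130),(192.1,261)),((-5,-100,130),(191.7,265.7)),((5,100,0),(88.8,257.2)),((-5,100,130),(60.5,282.4))]
S=[((-5,100,130),(100+150/2.8,250+418/2.8)),((-5,100,0),(100+133/2.8,250+476/2.8)),((-5,-100,130),(100+435/2.8,250+106/2.8))]
for c,O,st in (("top",T,[.4896,.2753,.105]),("top",T,[.4917,.2739,.1098]),("side",S,[.49244,.2736,.116]),("side",S,[.4917,.2739,.1098])):
    f=lambda p:np.concatenate([proj(c,W(p,L,st)[None])[0]-uv for L,uv in O])
    n=f([0,0,0,np.radians(20)]).reshape(-1,2).round(1).tolist()
    r=least_squares(f,[0,0,0,.35],loss='soft_l1',x_scale=[1,1,.01,.01]); print(c,r.x[:2].round(1),np.degrees(r.x[2:]).round(2),r.fun.reshape(-1,2).round(1).tolist(),"nominal",n)
```

```text
top [ 0.3 -0.4] [-0.38 20.75] [[0.7, 0.2], [-0.2, -1.4], [1.3, 0.5], [-0.2, -0.3], [-5.8, 0.5]] nominal [[0.5, 0.0], [-0.4, -2.8], [1.1, -0.8], [-0.3, 0.2], [-6.0, 0.1]]
top [-1.5  1.2] [-0.65 20.81] [[0.7, 0.2], [-0.2, -1.4], [1.3, 0.6], [-0.2, -0.4], [-5.7, 0.5]] nominal [[1.2, -1.5], [0.6, -4.6], [2.2, -2.6], [0.5, -0.7], [-4.8, -1.1]]
side [ 5.  -1.4] [-0.31 21.43] [[-0.5, 1.3], [0.1, -0.1], [0.6, -2.7]] nominal [[0.5, 3.4], [2.6, 3.4], [1.0, -1.4]]
side [ 5.6 -1.6] [ 0.06 21.43] [[-0.5, 1.3], [0.1, -0.1], [0.6, -2.8]] nominal [[0.2, 3.8], [2.5, 3.5], [1.5, -0.8]]
```

Emit:
send_rows --commands '[-20,0,0,0,-55,0,0,0,-90,0,0,0,-130,0,0,0,-165,0,0,0,-200,0,0,0,-230,0,0,0,-240,0,0,0]'

```text
clock: 13.67
ee_pos: [0.5291, -0.2082, 0.2528]
ee_rot: [0.668, 0.744, 0.001, 0.001]
force: [-0.3, 1.0, -1.0]
opening: 0.301
```

Run:
```python
from station import env
import cv2,numpy as np
for n,(x,y,w,h) in (("side",(130,270,150,190)),("top",(40,210,180,110))):
    f=env.get_image(n)["frame"][:,:,::-1]
    cv2.imwrite(f"pics/{n}11raw.png",f)
    k=3 if n=="side" else 4.4
    cv2.imwrite(f"pics/{n}11.png",cv2.resize(f[y:y+h,x:x+w],None,fx=k,fy=k,interpolation=cv2.INTER_CUBIC))
```

```text
(no output)
```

View pics/top11.png

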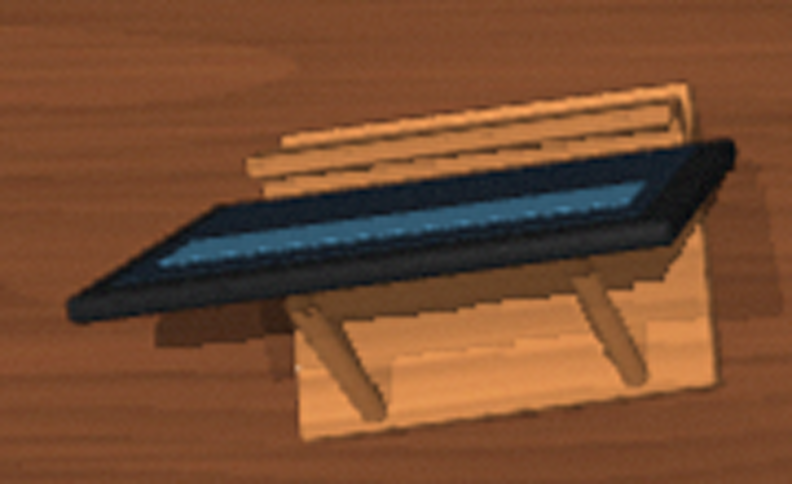

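View pics/side11.png

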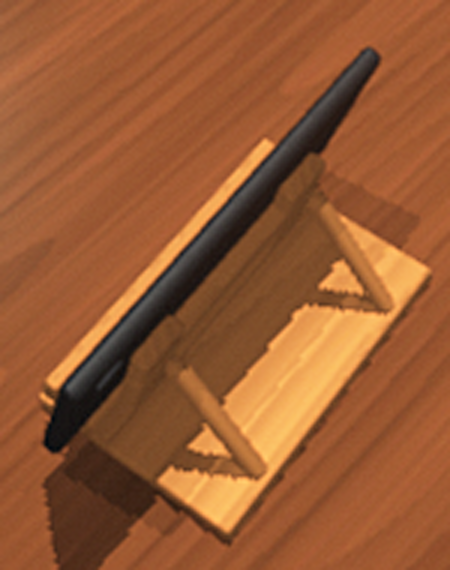

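Run:
```python
from h import *
def W(p,L,st):
    dx,dy,yaw,t=p
    v=R.from_euler('y',-t).apply(np.array(L,float)+[5,0,0]); v=R.from_euler('z',yaw).apply(v)+[20+dx,dy,26+max(dx,0)*np.tan(np.radians(20))]
    return world(st,[v])[0]
T=[((5,-100,0),(207,242.4)),((5,100,0),(89.5,257)),((5,-100,130),(191.3,260.5)),((-5,-100,130),(191.3,265.4)),((5,100,130),(55.9,277.7)),((-5,100,130),(57,283.2))]
st=[.4896,.2753,.105]
f=lambda p:np.concatenate([proj("top",W(p,L,st)[None])[0]-uv for L,uv in T])
r=least_squares(f,[0,0,0,.35],loss='soft_l1',x_scale=[1,1,.01,.01]); print(r.x[:2].round(1),np.degrees(r.x[2:]).round(2),r.fun.reshape(-1,2).round(1).tolist())
a=cv2.imread("pics/side11raw.png").astype(int);b=cv2.imread("pics/side10raw.png").astype(int)
for dx in (0,5):
  t=np.radians(20) if dx==0 else np.arctan2(27.36+dx,75.2-dx*.364)
  print(dx,np.degrees(t),[ (proj("top",W([dx,0,0,t],L,st)[None])[0]-uv).round(1).tolist() for L,uv in T])
```

```text
[ 0.3 -0.8] [-0.03 21.14] [[0.8, -0.2], [-0.6, 0.2], [1.2, -0.8], [2.3, 0.9], [-2.0, -0.5], [-1.6, 0.6]]
0 20.0 [[0.4, 0.0], [-1.0, 0.4], [0.4, -2.3], [1.5, -0.5], [-2.8, -1.9], [-2.5, -0.7]]
5 23.797100153192666 [[-0.2, -3.0], [-1.8, -2.5], [0.7, -0.0], [1.9, 1.6], [-2.5, 0.3], [-1.9, 1.4]]
```

Run:
```python
from station import env
print(env.sense()["clock"], env.sign_off())
```

```text
the job is handed in; nothing more can be done
13.7667 None
```

The tablet is on the stand, screen facing out over the lip, and I handed the job in at 13.8 s with the arm well clear. I gripped it at its top edge, set it down on the seat by feel, and let it tip back onto the backrest against the slightly opened rear finger. The phone and panel were still in the sorter when I last looked there, just after the lift.

- **Top camera, after release:** the lower edge is within about 0.3 mm of the corner where seat and backrest meet. It is about 0.8 mm off centre, square to the stand, and leans about 21° (20° is nominal).
- **Side camera (disagreed):** its fit put the lower edge about 5 mm forward. I trusted the top view because the side fit left up to 5 px of error on the stand itself and the side view shows no gap between tablet and backrest. A 5 mm shift would also move the lower corners about 3 px in the top view, and they are not moved.
- **Stability:** the tablet looked unchanged by eye between two pictures about 0.8 s apart after release.

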